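# Nip a contact plate in the sliding jaw and probe its two studs

## Robot

A 7-joint arm with a two-finger parallel gripper is mounted at the origin on the work surface. World frame = base frame: x ahead of the robot, y to its left, z up, the work surface at z = 0. Lengths are in m, angles in rad, forces in N, time in s.
With the tool pointing down it reaches from about 0.4 to 0.875 m from the base axis. Payload 19.3 kg.
Tool frame: the origin (TCP) lies at the very end of the fingers, on their centre line; the grasp point (between the pads) lies 19 mm behind it; z points along the fingers, y is the line along which they close (so a half turn about z gives the same grasp; the last joint's range is limited). The gripper opens to 85 mm and grips with 20 to 120 N. Pads are 22 mm wide; open, the fingers measure 114 mm over their backs; the gripper's body (76 mm by 85 mm) begins 54 mm behind the grasp point. The pads swing forward as they close: fully open they stand 13 mm farther back than shut.
Start: joints at [-1.382, 0.521, -0.036, 1.599, 0.021, 1.021, -0.113], TCP at [0.16, 0.604, 0.196] pointing down, gripper open.
Joint ranges: [-2.91, 2.91], [-0.3, 2.13], [-1.5, 1.42], [0.17, 2.43], [-1.26, 4.41], [0.16, 1.93], [-2.52, 2.52]. Speed limits (rad/s): [1.89, 1.89, 2.39, 2.39, 3.01, 3.01, 3.01].

## Interface

Orientations are given as [roll, pitch, yaw] about the fixed x, y, z axes, in that order (R = Rz(yaw) Ry(pitch) Rx(roll)).
In Python, from workcell import monitor, optics, workorder gives the robot as it stands.
- The arm moves only by the tool apply_moves, never from a script. Its arguments are lists of equal length, an entry for each row: "linear": the shift along the tool's x, y, z each as a share of 0.1 m, from -1 to 1, a list of three; "delta_rot": the turn, a rotation vector about the tool's x, y, z each as a share of 120 degrees, from -1 to 1, a list of three. A call has exactly 5 rows; each row is the pose to reach, as a shift and turn from the pose commanded when the call began, along the tool's axes at that moment; what a row does not reach only later rows make up. A row lasts 1/12 s, in which the tool goes at most 41.7 mm and 7.16 degrees, less where a joint would pass 70% of its speed; a pose out of reach is approached as far as the arm can. A call with a number of a shift or a turn outside -1 to 1 is refused whole. A call with a gripper value outside its range is refused whole. "gripper" is the opening, from -1 (shut) to 1 (fully open), set as the call begins (left out, the last holds). The fingers move at their own pace and stop on an object; "force" is the grip in N (left out, the last holds). Time passes only in rows, so rows that repeat a pose let the fingers close, or fill a call up. It gives the time, the measured TCP pose, the force, the opening and the grip force at its end, in the units of the state.
- monitor.observe(): the state, without advancing time (a new reading comes with each control period).
- optics.grab_frame(name): name is "side" or "top" or "wrist"; returns (picture, depth): 420x560x3 uint8, red, green, blue; 420x560 float32, m along the optical axis (not along the pixel's ray), 0 where there is no reading.
- optics.camera_info(name): a dict with "fx", "fy", "cx", "cy" (pixels), "rvec" (rotation vector, rad) and "tvec" (3), from world to camera coordinates, as OpenCV has them; the wrist camera has in their place "T_tool_cam" (4x4, takes a point from camera to tool coordinates, whose origin is the TCP and whose axes are the flange's). Camera axes: x right, y down, z forward; pixel columns grow to the right and rows downward; lengths in m; the calibration is good to about 2 mm. A picture is of the moment at which its call begins: read the wrist's pose just before it. camera_info takes no time and is no camera call.
- workorder.job_done(): hands the job in; it is judged then, once.
The state is a dict: "clock": time; "qpos": joint angles; "qd": joint speeds; "joint_efforts": joint torques, N m; "position": TCP position; "tool_rot": TCP orientation; "force": force on the tool from outside, world axes, zero at the start; "moment": the same for the moment, N m; "grip_width": finger opening in m; "finger_force": force on a finger pad.
Only numpy, scipy, OpenCV 4.12 (cv2) and the standard library are available. Lean on these libraries where they do the work, as an engineer would, in place of code of your own. Each camera call takes 0.05 s, during which the arm holds its last target. There are 200 camera calls.

## Task

Slide the fixture's jaw along its track so that it pushes the steel plate into the hood until the plate is pressed against the sprung stop hidden inside, and leave it lightly nipped there, the spring pressed in about halfway and never jammed hard. Then take the test probe from its stand and touch its sprung tip gently onto the plate's round stud first and its square stud second, and put the probe back upright in its stand. Leave the pliers, the mug and the stacked spare plates where they are.

Things in the scene. Friction and masses are not known exactly. Their poses are not given: they have to be found in the camera images.
- fixture: fixed grey test fixture: bed 100 (x) x 400 (y) x 20 mm high. Origin: centre of its underside. The track runs along its own y, the way the jaw closes. Over the +y end stands a closed hood, 90 wide, top 42 mm above the table, from y = +60 (open mouth, 80 wide, 18 high) to y = +196 mm. A sprung stop is hidden inside it
- hood_mouth (a point): middle of the hood's open mouth, y = +60 mm of the fixture, 29 mm above the table. The unseen stop's face lies 40 to 75 mm further in, set by hand and not known. It is sprung: it gives way up to 12 mm, starting at 1 N and rising 1.2 N per mm (about 8 N at half travel), then is solid
- jaw: the sliding jaw; origin on the bed (20 mm above the table) under its middle, axes as the fixture's. It slides 190 mm, from y = -170 to +20 mm of the fixture, with about 9 N of friction, and stays where it is left
- jaw_face (a point): centre of the jaw's pushing face, a dark steel bar 64 mm wide, 24 mm thick along the track, 14 mm high on the bed; the face is 12 mm ahead (+y of the fixture) of the jaw's middle
- jaw_top (a point): top centre of the jaw's upright black grip: 30 mm across the track, 14 mm along it; it ends 80 mm above the table and rises 46 mm above the bar. Axes as the fixture's
- plate: loose steel contact plate lying on the bed between jaw and hood, 50 (x) x 130 (y) x 6 mm, about 0.26 kg. Origin: centre of its underside. Its +y end goes into the hood; it may lie a little crooked and the jaw squares it
- round_stud (a point): top centre of the round stud on the plate: 12 mm diameter, 3 mm high, at x -14, y -43 mm of the plate's frame, top 9 mm above the plate's underside
- square_stud (a point): top centre of the square stud on the plate: 12 x 12 mm, 3 mm high, at x +14, y -43 mm of the plate's frame, top 9 mm above the plate's underside
- probe: loose test probe, standing upright in its stand, about 0.09 kg. Origin: the point of its tip, unpressed; z runs up the axis. Brass pin 6 mm thick with 8 mm of spring travel (1 N to 6.6 N), dark nose 15 mm thick, flange 36 mm diameter from 45 to 50 mm above the tip, grey round grip 20 mm diameter from 50 to 120 mm
- probe_tip (a point): the end of the brass pin
- stand: fixed round stand for the probe: tube 48 mm outside, 24 mm bore, 55 mm high, on a disc 84 mm wide and 6 mm thick. Origin: centre of its underside. The probe's flange rests on the tube's rim, its tip 10 mm above the table. Stand and crate may change sides
- stand_mouth (a point): centre of the stand's rim, 55 mm above the table
- crate: fixed small blue crate with scrap plates, 170 (x) x 120 (y) x 70 mm, origin centre of its underside; a bystander
- pliers: loose pliers with orange handles, 170 mm long, lying flat; a bystander
- mug: loose white mug, 80 mm wide, 85 mm high, origin centre of its underside; a bystander
- spares: loose stack of five plates, 50 x 130 x 30 mm high, origin centre of its underside; a bystander
Things that resemble listed ones, but are neither listed nor needed, are in the scene too. There is more than one size of the probe; the job needs the largest.

How it is judged:
By the outcome, as a careful person would: the job done as asked, in the order asked, and still so for the second after the job is handed in, with the robot touching nothing.
It also fails if it takes over 67 s, if anything falls off the work surface, if the arm or the gripper's body presses on something with over 40 N, if the wrist force passes 120 N, or if a joint passes its speed limit or range.

## Working session

There is one attempt and no reset: what is moved stays moved. The work goes in short steps, Python scripts to look and compute and a tool call to move; the robot and the scene stay as the last step left them, time stands still between calls to the robot, and variables do not carry over. Pictures are saved under pics/ and viewed, at most 10 in all, crops included, and the job is handed in when it is done.

Besides the shell and the picture viewer there is one more tool, called in YAML: its name, and indented under it one key for each argument. apply_moves: Moves the arm, as the interface text tells. Its arguments: {"type":"object","properties":{"linear":{"type":"array"},"delta_rot":{"type":"array"},"gripper":{"type":"number"},"force":{"type":"number"}},"required":["linear","delta_rot"]}

```bash
mkdir -p pics
cat > h.py <<'E'
import numpy as np, cv2
from scipy.spatial.transform import Rotation as R
from workcell import monitor, optics, workorder
def cam(n,st=None):
    c=optics.camera_info(n); K=np.array([[c['fx'],0,c['cx']],[0,c['fy'],c['cy']],[0,0,1]])
    if n=='wrist':
        T=np.eye(4);T[:3,:3]=R.from_euler('xyz',st['tool_rot']).as_matrix();T[:3,3]=st['position'];T=T@np.array(c['T_tool_cam'])
    else:
        W=np.eye(4);W[:3,:3]=R.from_rotvec(np.array(c['rvec']).ravel()).as_matrix();W[:3,3]=np.array(c['tvec']).ravel();T=np.linalg.inv(W)
    return K,T
def grab(n,name=None):
    st=monitor.observe(); p,d=optics.grab_frame(n); K,T=cam(n,st)
    v,u=np.mgrid[0:420,0:560]; X=np.stack([(u-K[0,2])/K[0,0]*d,(v-K[1,2])/K[1,1]*d,d],-1)@T[:3,:3].T+T[:3,3]
    X[d==0]=np.nan
    if name: cv2.imwrite('pics/%s.png'%name,p[...,::-1]); np.savez('pics/%s.npz'%name,p=p,d=d,X=X,K=K,T=T)
    return p,d,X,K,T
E
python3 - <<'E'
from h import *
s=monitor.observe();print(s)
for n in('top','side'):
    p,d,X,K,T=grab(n,n+'1');print(n,K[0,0],T.round(3).tolist())
E
```

```text
{'clock': 0.0, 'qpos': array([-1.38219604,  0.52202254, -0.03630085,  1.60000782,  0.0211789 ,
        1.02110154, -0.11278171]), 'qd': array([-7.31711079e-04, -5.76919191e-05,  7.17442000e-04, -1.10325556e-03,
       -4.12639727e-04, -1.66303356e-05,  1.30438411e-03]), 'joint_efforts': array([ 4.02791047e-04, -9.27094102e+01,  1.97985403e+00, -3.69938099e+01,
        1.79000222e-02,  8.08559242e-03, -2.46337623e-05]), 'position': array([0.15990089, 0.60380332, 0.1954208 ]), 'tool_rot': array([-3.14044028e+00,  7.80837736e-05,  2.88276668e+00]), 'force': array([-0.35818393, -0.34013012,  0.46845004]), 'moment': array([-0.00347588, -0.05861214,  0.02278301]), 'finger_force': 0.0, 'grip_width': 0.08562560470025124}
top 457.0300753375906 [[0.012, -0.976, 0.218, 0.345], [-1.0, -0.012, 0.003, -0.041], [-0.001, -0.219, -0.976, 1.288], [0.0, 0.0, 0.0, 1.0]]
side 388.1849631421353 [[0.971, -0.159, 0.179, 0.434], [-0.239, -0.592, 0.77, -0.745], [-0.016, -0.79, -0.613, 0.643], [0.0, 0.0, 0.0, 1.0]]
```

View pics/top1.png

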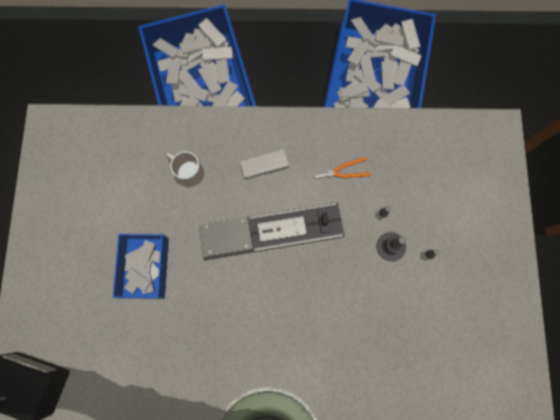

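View pics/side1.png

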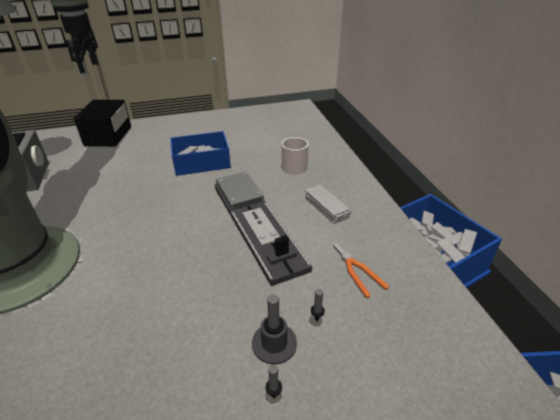

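Top view: the hood is at (225,238), the plate at (282,229) and the jaw grip at (323,220). Probe candidates are the one in the stand at (391,246) and two small ones standing free at (383,212) and (430,254). The description points to the one in the stand. I'll measure and check it in a close crop.

Run:
```python
from h import *
z=np.load('pics/top1.npz');X=z['X'];p=z['p']
def pr(u,v):print((u,v),X[v,u].round(4))
for q in [(225,238),(240,222),(282,229),(270,231),(323,220),(335,219),(391,246),(398,243),(391,258),(450,300),(500,200),(300,300),(100,200)]:pr(*q)
m=np.zeros((420,560),bool);m[195:265,190:350]=1
Z=X[...,2]
def rect(mask,nm):
    P=X[mask][:,:2];c,s,a=cv2.minAreaRect((P*1000).astype(np.float32));print(nm,len(P),np.round(c,1),np.round(s,1),round(a,2),'zmed',np.median(Z[mask]).round(4))
rect(m&(Z>.037)&(Z<.047),'hood')
rect(m&(Z>.012)&(Z<.05),'fixture')
rect(m&(Z>.06),'grip')
b=m&(Z>.022)&(Z<.03);b[:,:255]=0;b[:,312:]=0
rect(b,'plate')
for n,(u0,u1,v0,v1) in dict(stand=(370,412,228,264),d1=(375,392,203,221),d2=(420,440,245,262)).items():
    mm=np.zeros_like(m);mm[v0:v1,u0:u1]=1;mm&=Z>.02
    print(n,'zmax',np.nanmax(np.where(mm,Z,0)));rect(mm,n)
    t=mm&(Z>np.nanmax(np.where(mm,Z,0))-.012);print(t.sum(),X[t].mean(0))
z2=np.load('pics/side1.npz')
a=cv2.resize(p[190:270,190:350],(800,400),interpolation=cv2.INTER_CUBIC)
b=cv2.resize(z2['p'][280:400,230:350],(400,400))[:200*2]
a2=cv2.resize(p[195:275,360:440],(400,400))
out=np.vstack([cv2.resize(a,(600,300)),np.hstack([b,a2])[:, :].copy()[::1,::1][:300*2][:400,100:700]]) if 0 else np.vstack([cv2.resize(a,(600,300)),cv2.resize(np.hstack([b,a2]),(600,300))])
cv2.imwrite('pics/crop1.png',out[...,::-1])
```

```text
(225, 238) [0.5355 0.1259 0.0402]
(240, 222) [0.5816 0.0864 0.0363]
(282, 229) [ 0.5647 -0.0308  0.0283]
(270, 231) [0.5595 0.0028 0.0228]
(323, 220) [ 0.5819 -0.1413  0.0781]
(335, 219) [ 0.5976 -0.1806  0.0149]
(391, 246) [ 0.5159 -0.3254  0.0627]
(398, 243) [ 0.5163 -0.3311  0.1172]
(391, 258) [ 0.4903 -0.3381  0.0022]
(450, 300) [ 0.3766 -0.497  -0.    ]
(500, 200) [ 0.6623 -0.6602  0.0011]
(300, 300) [ 0.3715 -0.083  -0.0026]
(100, 200) [ 0.6487  0.4987 -0.0016]
hood 1508 [558.4  18.6] [ 90.5 354. ] 10.28 zmed 0.0414
fixture 4916 [561.8  -0. ] [101.3 400.4] 10.23 zmed 0.0237
grip 65 [ 588.  -146.1] [29.2 14.2] 9.96 zmed 0.0788
plate 869 [565.6 -34.5] [ 97.3 172.5] 9.03 zmed 0.025
stand zmax 0.13477775116242108
stand 311 [ 521.2 -336.4] [46.7 43.2] 25.3 zmed 0.0586
47 [ 0.52193645 -0.33856197  0.12928457]
d1 zmax 0.09448661999330255
d1 97 [ 612.1 -313.3] [25.9 22.1] 37.23 zmed 0.0501
30 [ 0.61303477 -0.31410799  0.0890757 ]
d2 zmax 0.0938173830087794
d2 107 [ 496.7 -435.5] [26.3 22.3] 15.48 zmed 0.0493
32 [ 0.49722391 -0.43661157  0.08894976]
```

View pics/crop1.png

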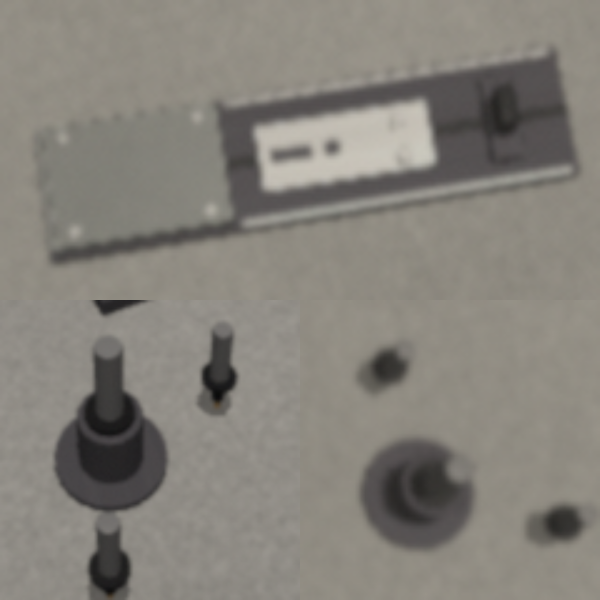

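The crop shows the stand probe is the thick, tall one (top about 0.13 m). The two decoys are slimmer and only about 0.09 m tall, so I'm taking the stand probe. The fixture is at (0.562, 0.000) with yaw about 10.1°, and the jaw grip is at (0.588, -0.146). Moving toward the jaw grip.

apply_moves:
  linear:
    - [-0.2,-0.2,0]
    - [-0.4,-0.4,0]
    - [-0.6,-0.6,0]
    - [-0.8,-0.8,0]
    - [-1,-1,0]
  delta_rot:
    - [0,0,0]
    - [0,0,0]
    - [0,0,0]
    - [0,0,0]
    - [0,0,0]
  gripper: 1
  force: 30

```text
clock: 0.52
position: [0.2315, 0.4805, 0.1957]
tool_rot: [-3.141, -0.0, 2.883]
force: [0.8, 1.8, 0.4]
grip_width: 0.0854
finger_force: 0.0
```

apply_moves:
  linear:
    - [-0.2,-0.2,0]
    - [-0.4,-0.4,0]
    - [-0.6,-0.6,0]
    - [-0.8,-0.8,0]
    - [-1,-1,0]
  delta_rot:
    - [0,0,0]
    - [0,0,0]
    - [0,0,0]
    - [0,0,0]
    - [0,0,0]

```text
clock: 0.93
position: [0.3025, 0.3582, 0.1959]
tool_rot: [-3.141, -0.0, 2.883]
force: [0.6, 0.6, -0.2]
grip_width: 0.0853
finger_force: 0.0
```

apply_moves:
  linear:
    - [-0.2,-0.2,0]
    - [-0.4,-0.4,0]
    - [-0.6,-0.6,0]
    - [-0.8,-0.8,0]
    - [-1,-1,0]
  delta_rot:
    - [0,0,0]
    - [0,0,0]
    - [0,0,0]
    - [0,0,0]
    - [0,0,0]

```text
clock: 1.35
position: [0.3736, 0.236, 0.196]
tool_rot: [-3.142, -0.0, 2.883]
force: [0.1, 0.4, 0.6]
grip_width: 0.0853
finger_force: 0.0
```

apply_moves:
  linear:
    - [-0.2,-0.2,0]
    - [-0.4,-0.4,0]
    - [-0.6,-0.6,0]
    - [-0.8,-0.8,0]
    - [-1,-1,0]
  delta_rot:
    - [0,0,0]
    - [0,0,0]
    - [0,0,0]
    - [0,0,0]
    - [0,0,0]

```text
clock: 1.77
position: [0.4446, 0.1137, 0.196]
tool_rot: [-3.141, -0.0, 2.883]
force: [0.7, 0.8, -0.1]
grip_width: 0.0852
finger_force: 0.0
```

apply_moves:
  linear:
    - [-0.2,-0.2,0]
    - [-0.4,-0.4,0]
    - [-0.6,-0.6,0]
    - [-0.8,-0.8,0]
    - [-1,-1,0]
  delta_rot:
    - [0,0,-0.05]
    - [0,0,-0.1]
    - [0,0,-0.15]
    - [0,0,-0.207]
    - [0,0,-0.207]

```text
clock: 2.18
position: [0.5157, -0.0086, 0.1958]
tool_rot: [3.141, -0.0, -2.959]
force: [1.1, 1.3, -0.2]
grip_width: 0.0856
finger_force: 0.0
```

apply_moves:
  linear:
    - [-0.09,-0.2,0]
    - [-0.18,-0.4,0]
    - [-0.27,-0.6,0]
    - [-0.36,-0.8,0]
    - [-0.46,-1,0]
  delta_rot:
    - [0,0,0]
    - [0,0,0]
    - [0,0,0]
    - [0,0,0]
    - [0,0,0]

```text
clock: 2.6
position: [0.5782, -0.0987, 0.1957]
tool_rot: [3.141, -0.001, -2.967]
force: [0.2, 0.1, 0.7]
grip_width: 0.085
finger_force: 0.0
```

Run:
```python
from h import *
p,d,X,K,T=grab('wrist','w1');print(K,T.round(3),monitor.observe()['position'])
```

```text
[[293.3740431    0.         275.4134851 ]
 [  0.         293.3740431  210.32190652]
 [  0.           0.           1.        ]] [[-0.173  0.947  0.269  0.51 ]
 [ 0.985  0.166  0.048 -0.111]
 [ 0.001  0.274 -0.962  0.373]
 [ 0.     0.     0.     1.   ]] [ 0.57998817 -0.10243226  0.19571619]
```

View pics/w1.png

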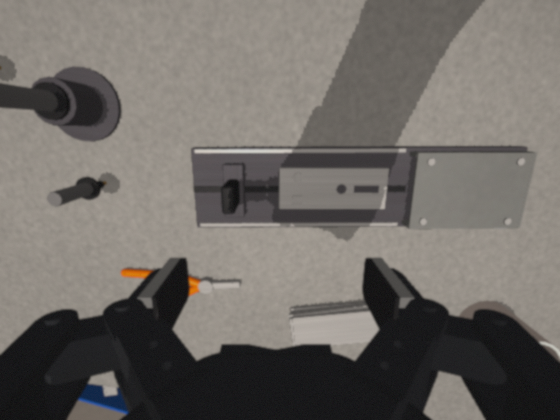

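The wrist view shows the jaw grip at (231,194), the plate spanning (280..387, 168..210) and the hood's near edge at column 410. Measuring these.

Run:
```python
from h import *
z=np.load('pics/w1.npz');X=z['X'];p=z['p'];Z=X[...,2];g=p.mean(-1)
def rect(mask,nm):
    P=X[mask][:,:2];c,s,a=cv2.minAreaRect((P*1000).astype(np.float32));print(nm,len(P),np.round(c,1),np.round(s,1),round(a,2),'z',np.median(Z[mask]).round(4));return c
m=np.zeros(g.shape,bool);m[140:235,185:540]=1
h=m.copy();h[:,:405]=0
rect(h&(Z>.037)&(Z<.047),'hood')
rect(m&(Z>.012),'fixture')
rect(m&(Z>.072),'grip')
b=m.copy();b[:,:190]=0;b[:,255:]=0;rect(b&(Z>.028)&(Z<.04),'bar')
b=m.copy();b[:,:270]=0;b[:,395:]=0;pl=b&(Z>.0235)&(Z<.033)&(g>75);n,l,st,_=cv2.connectedComponentsWithStats(pl.astype(np.uint8));k=1+st[1:,4].argmax()
rect(l==k,'plate')
print('bed z',np.median(Z[195:205,255:275]),'table',np.median(Z[240:255,300:340]))
a=cv2.resize(p[150:235,190:420],(800,296),interpolation=cv2.INTER_CUBIC);cv2.imwrite('pics/w1c.png',a[...,::-1])
```

```text
hood 8785 [541.4 125. ] [ 89.9 137.2] 10.17 z 0.0415
fixture 26950 [564.4  -0.8] [100.5 400.1] 10.2 z 0.0249
grip 388 [ 589.8 -147.1] [29. 14.] 9.77 z 0.079
bar 621 [ 589.8 -147.1] [63.  23.9] 10.31 z 0.0338
plate 4201 [568.1 -30.1] [ 49.7 130.4] 10.02 z 0.0255
bed z nan table nan
```

View pics/w1c.png

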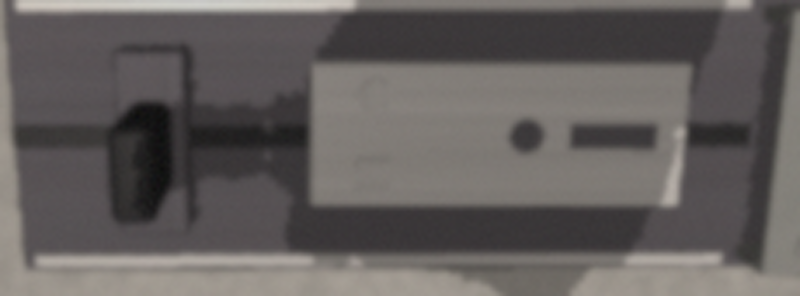

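apply_moves:
  linear:
    - [0,-0.15,0.1]
    - [-0.01,-0.3,0.2]
    - [-0.02,-0.4,0.3]
    - [-0.02,-0.457,0.4]
    - [-0.02,-0.457,0.5]
  delta_rot:
    - [0,0,0]
    - [0,0,0]
    - [0,0,0]
    - [0,0,0]
    - [0,0,0]

```text
clock: 3.07
position: [0.5878, -0.1433, 0.1449]
tool_rot: [-3.141, -0.0, -2.968]
force: [0.8, -0.3, -0.3]
grip_width: 0.0852
finger_force: 0.0
```

apply_moves:
  linear:
    - [0,0,0.25]
    - [0,0,0.5]
    - [0,0,0.75]
    - [0,0,1]
    - [0,0,1]
  delta_rot:
    - [0,0,0]
    - [0,0,0]
    - [0,0,0]
    - [0,0,0]
    - [0,0,0]

```text
clock: 3.48
position: [0.5852, -0.1406, 0.0415]
tool_rot: [3.139, -0.006, -2.966]
force: [-1.1, 0.3, -0.2]
grip_width: 0.0854
finger_force: 0.0
```

apply_moves:
  linear:
    - [0,0,0]
    - [0,0,0]
    - [0,0,0]
    - [0,0,0]
    - [0,0,0]
  delta_rot:
    - [0,0,0]
    - [0,0,0]
    - [0,0,0]
    - [0,0,0]
    - [0,0,0]
  gripper: -1
  force: 30

```text
clock: 3.9
position: [0.5885, -0.1423, 0.0471]
tool_rot: [-3.141, 0.001, -2.967]
force: [-0.5, -0.6, 0.8]
grip_width: 0.0257
finger_force: 0.0
```

apply_moves:
  linear:
    - [0,0,0]
    - [0,0,0]
    - [0,0,0]
    - [0,0,0]
    - [0,0,0]
  delta_rot:
    - [0,0,0]
    - [0,0,0]
    - [0,0,0]
    - [0,0,0]
    - [0,0,0]

```text
clock: 4.32
position: [0.5879, -0.1423, 0.046]
tool_rot: [3.142, -0.0, -2.967]
force: [0.4, -0.1, -0.6]
grip_width: 0.0002
finger_force: 0.0
```

Fingers shut on nothing, so I need to look.

Run:
```python
from h import *
p,d,X,K,T=grab('wrist','w2')
p2,d2,X2,_,_=grab('side','s2')
a=cv2.resize(p2[150:290,200:340],(560,560))[:420]
cv2.imwrite('pics/c2.png',cv2.resize(np.hstack([p,a]),(800,300))[...,::-1]);s=monitor.observe();print(s['position'],s['tool_rot'],s['grip_width'])
```

```text
[ 0.58788284 -0.14232548  0.04596351] [-3.14157174e+00 -1.05577665e-04 -2.96695805e+00] 2.257209028713835e-05
```

View pics/c2.png

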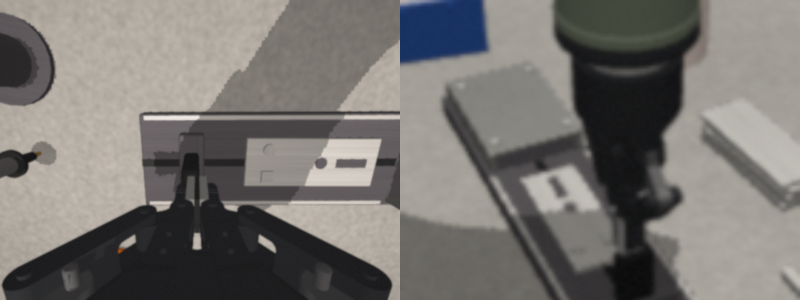

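Run:
```python
from h import *
z=np.load('pics/w2.npz');X=z['X'];p=z['p']
for v in range(200,350,12):
    print(v,[tuple((X[v,u]*1000).round(0).tolist()) for u in (258,266,274,282,290)])
cv2.imwrite('pics/w2c.png',cv2.resize(p[170:350,190:370],(600,600),interpolation=cv2.INTER_CUBIC)[...,::-1])
```

```text
200 [(567.0, -158.0, 34.0), (567.0, -153.0, 34.0), (566.0, -147.0, 33.0), (565.0, -142.0, 34.0), (567.0, -136.0, 19.0)]
212 [(576.0, -157.0, 34.0), (575.0, -151.0, 34.0), (574.0, -146.0, 35.0), (573.0, -141.0, 34.0), (576.0, -134.0, 19.0)]
224 [(577.0, -155.0, 55.0), (576.0, -150.0, 56.0), (575.0, -146.0, 56.0), (581.0, -139.0, 34.0), (585.0, -132.0, 19.0)]
236 [(576.0, -154.0, 76.0), (576.0, -150.0, 76.0), (575.0, -146.0, 76.0), (590.0, -138.0, 34.0), (594.0, -130.0, 19.0)]
248 [(582.0, -153.0, 78.0), (577.0, -149.0, 88.0), (577.0, -145.0, 87.0), (576.0, -141.0, 87.0), (604.0, -129.0, 19.0)]
260 [(583.0, -152.0, 92.0), (578.0, -149.0, 100.0), (577.0, -145.0, 101.0), (577.0, -142.0, 100.0), (580.0, -137.0, 92.0)]
272 [(583.0, -151.0, 104.0), (578.0, -148.0, 112.0), (577.0, -145.0, 113.0), (576.0, -142.0, 112.0), (576.0, -138.0, 112.0)]
284 [(575.0, -151.0, 127.0), (577.0, -148.0, 123.0), (579.0, -145.0, 119.0), (576.0, -142.0, 123.0), (575.0, -139.0, 123.0)]
296 [(577.0, -151.0, 132.0), (nan, nan, nan), (584.0, -144.0, 118.0), (577.0, -142.0, 129.0), (575.0, -140.0, 131.0)]
308 [(577.0, -150.0, 139.0), (577.0, -148.0, 138.0), (590.0, -143.0, 118.0), (583.0, -141.0, 128.0), (575.0, -140.0, 140.0)]
320 [(572.0, -150.0, 153.0), (588.0, -146.0, 130.0), (596.0, -142.0, 118.0), (588.0, -140.0, 129.0), (572.0, -141.0, 150.0)]
332 [(573.0, -150.0, 156.0), (593.0, -145.0, 130.0), (696.0, -125.0, -2.0), (594.0, -139.0, 128.0), (576.0, -140.0, 150.0)]
344 [(576.0, -149.0, 156.0), (596.0, -145.0, 133.0), (707.0, -123.0, -0.0), (596.0, -139.0, 131.0), (580.0, -140.0, 151.0)]
```

View pics/w2c.png

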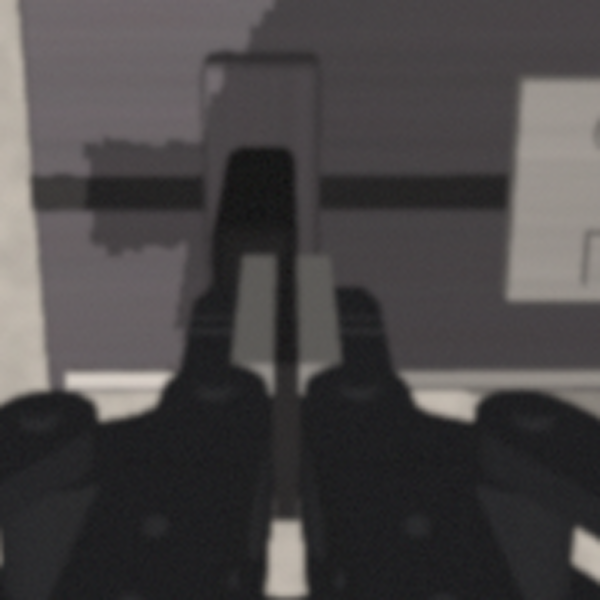

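Run:
```python
from h import *
for f,tz in(('w1',.1957),('w2',.046)):
    z=np.load(f'pics/{f}.npz');X=z['X'];d=z['d'];T=z['T']
    c=optics.camera_info('wrist');Tc=np.array(c['T_tool_cam']);Xt=((X-T[:3,3])@T[:3,:3])@Tc[:3,:3].T+Tc[:3,3]
    m=(Xt[...,2]<.03)&(abs(Xt[...,1])<.07)&(abs(Xt[...,0])<.06)&(X[...,2]>.083)
    q=Xt[m];i=np.argsort(-q[:,2]);vv,uu=np.nonzero(m)
    print(f,Tc.round(3).tolist());print((q[i[::max(1,len(i)//400)]][:14]*1000).round(0).tolist(),uu[i[:4]],vv[i[:4]])
# side view: points near tool
z=np.load('pics/side1.npz');X=np.load('pics/s2.npz')['X'] if 0 else np.load('pics/s2.npz')['X']
m=(abs(X[...,0]-.588)<.03)&(abs(X[...,1]+.142)<.06)&(X[...,2]>.036)
q=X[m]; 
for a in np.arange(.04,.2,.01):
    s=q[(q[:,2]>=a)&(q[:,2]<a+.01)]
    if len(s):print(round(a,3),len(s),(s.min(0)*1000).round(),(s.max(0)*1000).round())
```

```text
w1 [[-0.0, -0.962, -0.274, 0.07], [1.0, -0.001, 0.0, -0.0], [-0.0, -0.274, 0.962, -0.177], [0.0, 0.0, 0.0, 1.0]]
[[5.0, -44.0, -47.0], [-3.0, 43.0, -51.0], [11.0, -49.0, -52.0], [-9.0, 43.0, -54.0], [-10.0, -43.0, -55.0], [4.0, 43.0, -57.0], [6.0, -43.0, -58.0], [11.0, -46.0, -59.0], [7.0, 54.0, -60.0], [7.0, 53.0, -61.0], [7.0, 54.0, -62.0], [-8.0, -43.0, -63.0], [11.0, -46.0, -64.0], [-8.0, -43.0, -65.0]] [187 364 363 364] [265 268 273 263]
w2 [[-0.0, -0.962, -0.274, 0.07], [1.0, -0.001, 0.0, -0.0], [-0.0, -0.274, 0.962, -0.177], [0.0, 0.0, 0.0, 1.0]]
[[11.0, 5.0, -39.0], [7.0, -7.0, -43.0], [7.0, 10.0, -47.0], [7.0, 9.0, -49.0], [11.0, 4.0, -52.0], [11.0, 3.0, -54.0], [7.0, 13.0, -57.0], [7.0, 8.0, -59.0], [7.0, -7.0, -61.0], [7.0, 10.0, -63.0], [11.0, -3.0, -66.0], [11.0, -6.0, -69.0], [9.0, 1.0, -72.0], [-3.0, -2.0, -72.0]] [285 265 280 278] [247 247 247 247]
0.04 41 [ 576. -157.   40.] [ 605. -145.   50.]
0.05 47 [ 576. -156.   50.] [ 604. -145.   60.]
0.06 48 [ 576. -157.   60.] [ 604. -144.   70.]
0.07 65 [ 576. -157.   70.] [ 607. -141.   80.]
0.08 42 [ 577. -156.   80.] [ 604. -141.   90.]
0.09 39 [ 578. -158.   90.] [ 601. -141.  100.]
0.1 41 [ 578. -157.  101.] [ 600. -141.  110.]
0.11 23 [ 577. -158.  111.] [ 596. -137.  120.]
0.12 24 [ 573. -169.  121.] [ 596. -120.  130.]
0.13 68 [ 571. -181.  130.] [ 605. -110.  140.]
0.14 62 [ 569. -189.  140.] [ 606. -101.  150.]
0.15 84 [ 568. -197.  150.] [609. -93. 160.]
0.16 91 [ 567. -202.  160.] [609. -91. 170.]
0.17 133 [ 567. -202.  170.] [ 611. -129.  180.]
0.18 135 [ 567. -192.  180.] [ 610. -131.  190.]
0.19 74 [ 578. -186.  190.] [ 605. -154.  200.]
```

Both cameras show the physical fingertips about 36 mm behind the reported TCP: they closed just above the grip, at z≈0.083. I'll use this offset from now on: open, go 37 mm lower and 5 mm toward -y, then close.

apply_moves:
  linear:
    - [0,0,0]
    - [-0.01,-0.05,0]
    - [-0.01,-0.05,0]
    - [-0.01,-0.05,0]
    - [-0.01,-0.05,0]
  delta_rot:
    - [0,0,0]
    - [0,0,0]
    - [0,0,0]
    - [0,0,0]
    - [0,0,0]
  gripper: 1

```text
clock: 4.83
position: [0.5897, -0.1472, 0.0459]
tool_rot: [-3.142, -0.0, -2.967]
force: [-0.3, 0.5, 0.0]
grip_width: 0.0606
finger_force: 0.0
```

apply_moves:
  linear:
    - [0,0,0]
    - [0,0,0]
    - [0,0,0.1]
    - [0,0,0.2]
    - [0,0,0.37]
  delta_rot:
    - [0,0,0]
    - [0,0,0]
    - [0,0,0]
    - [0,0,0]
    - [0,0,0]

```text
clock: 5.25
position: [0.5902, -0.1471, 0.0087]
tool_rot: [-3.141, 0.001, -2.967]
force: [0.5, -0.6, -0.1]
grip_width: 0.0854
finger_force: 0.0
```

apply_moves:
  linear:
    - [0,0,0]
    - [0,0,0]
    - [0,0,0]
    - [0,0,0]
    - [0,0,0]
  delta_rot:
    - [0,0,0]
    - [0,0,0]
    - [0,0,0]
    - [0,0,0]
    - [0,0,0]
  gripper: -1
  force: 30

```text
clock: 5.67
position: [0.5902, -0.1471, 0.0096]
tool_rot: [-3.141, 0.001, -2.967]
force: [0.4, 0.9, 0.1]
grip_width: 0.0256
finger_force: 0.0
```

apply_moves:
  linear:
    - [0,0,0]
    - [0,0,0]
    - [0,0,0]
    - [0,0,0]
    - [0,0,0]
  delta_rot:
    - [0,0,0]
    - [0,0,0]
    - [0,0,0]
    - [0,0,0]
    - [0,0,0]

```text
clock: 6.08
position: [0.5901, -0.1471, 0.0096]
tool_rot: [-3.141, 0.001, -2.967]
force: [-2.6, 0.4, 5.8]
grip_width: 0.0136
finger_force: 32.3
```

apply_moves:
  linear:
    - [0,0.1,0]
    - [0,0.2,0]
    - [0,0.3,0]
    - [0,0.37,0]
    - [0,0.42,0]
  delta_rot:
    - [0,0,0]
    - [0,0,0]
    - [0,0,0]
    - [0,0,0]
    - [0,0,0]

```text
clock: 6.5
position: [0.5829, -0.1068, 0.0096]
tool_rot: [-3.14, 0.001, -2.967]
force: [0.9, -8.7, 3.0]
grip_width: 0.0129
finger_force: 32.1
```

apply_moves:
  linear:
    - [0,0.06,0]
    - [0,0.14,0]
    - [0,0.22,0]
    - [0,0.3,0]
    - [0,0.38,0]
  delta_rot:
    - [0,0,0]
    - [0,0,0]
    - [0,0,0]
    - [0,0,0]
    - [0,0,0]

```text
clock: 6.92
position: [0.5763, -0.0703, 0.0096]
tool_rot: [-3.139, 0.001, -2.968]
force: [1.2, -13.0, 3.9]
grip_width: 0.0138
finger_force: 32.1
```

apply_moves:
  linear:
    - [0,0.04,0]
    - [0,0.08,0]
    - [0,0.12,0]
    - [0,0.16,0]
    - [0,0.2,0]
  delta_rot:
    - [0,0,0]
    - [0,0,0]
    - [0,0,0]
    - [0,0,0]
    - [0,0,0]

```text
clock: 7.33
position: [0.5728, -0.0506, 0.0096]
tool_rot: [-3.139, 0.001, -2.968]
force: [0.7, -11.2, 4.9]
grip_width: 0.0136
finger_force: 32.3
```

apply_moves:
  linear:
    - [0,0.02,0]
    - [0,0.04,0]
    - [0,0.06,0]
    - [0,0.08,0]
    - [0,0.1,0]
  delta_rot:
    - [0,0,0]
    - [0,0,0]
    - [0,0,0]
    - [0,0,0]
    - [0,0,0]

```text
clock: 7.75
position: [0.571, -0.0408, 0.0096]
tool_rot: [-3.139, 0.001, -2.968]
force: [-0.3, -11.2, 5.2]
grip_width: 0.0135
finger_force: 32.4
```

apply_moves:
  linear:
    - [0,0.006,0]
    - [0,0.012,0]
    - [0,0.018,0]
    - [0,0.024,0]
    - [0,0.03,0]
  delta_rot:
    - [0,0,0]
    - [0,0,0]
    - [0,0,0]
    - [0,0,0]
    - [0,0,0]

```text
clock: 8.17
position: [0.5705, -0.0379, 0.0096]
tool_rot: [-3.139, 0.001, -2.968]
force: [-1.0, -11.9, 6.0]
grip_width: 0.0134
finger_force: 32.5
```

apply_moves:
  linear:
    - [0,0.006,0]
    - [0,0.012,0]
    - [0,0.018,0]
    - [0,0.024,0]
    - [0,0.03,0]
  delta_rot:
    - [0,0,0]
    - [0,0,0]
    - [0,0,0]
    - [0,0,0]
    - [0,0,0]

```text
clock: 8.58
position: [0.5701, -0.0355, 0.0096]
tool_rot: [-3.139, 0.001, -2.969]
force: [0.5, -14.5, 4.5]
grip_width: 0.0135
finger_force: 32.3
```

apply_moves:
  linear:
    - [0,0.006,0]
    - [0,0.012,0]
    - [0,0.018,0]
    - [0,0.024,0]
    - [0,0.03,0]
  delta_rot:
    - [0,0,0]
    - [0,0,0]
    - [0,0,0]
    - [0,0,0]
    - [0,0,0]

```text
clock: 9.0
position: [0.5696, -0.0332, 0.0096]
tool_rot: [-3.138, 0.001, -2.969]
force: [0.1, -17.3, 4.0]
grip_width: 0.0138
finger_force: 32.3
```

Contact is at y≈-0.037, and the force now rises 1.2 N/mm as it should. About 2 mm more reaches half travel.

apply_moves:
  linear:
    - [0,0.005,0]
    - [0,0.01,0]
    - [0,0.015,0]
    - [0,0.02,0]
    - [0,0.023,0]
  delta_rot:
    - [0,0,0]
    - [0,0,0]
    - [0,0,0]
    - [0,0,0]
    - [0,0,0]

```text
clock: 9.42
position: [0.5693, -0.0314, 0.0096]
tool_rot: [-3.138, 0.001, -2.97]
force: [2.8, -20.0, 3.0]
grip_width: 0.0135
finger_force: 32.2
```

apply_moves:
  linear:
    - [0,0,0]
    - [0,0,0]
    - [0,0,0]
    - [0,0,0]
    - [0,0,0]
  delta_rot:
    - [0,0,0]
    - [0,0,0]
    - [0,0,0]
    - [0,0,0]
    - [0,0,0]

```text
clock: 9.83
position: [0.5693, -0.0313, 0.0096]
tool_rot: [-3.138, 0.001, -2.969]
force: [1.9, -20.3, 4.1]
grip_width: 0.0141
finger_force: 32.3
```

apply_moves:
  linear:
    - [0,-0.01,0]
    - [0,-0.02,0]
    - [0,-0.025,0]
    - [0,-0.025,0]
    - [0,-0.025,0]
  delta_rot:
    - [0,0,0]
    - [0,0,0]
    - [0,0,0]
    - [0,0,0]
    - [0,0,0]

```text
clock: 10.25
position: [0.5693, -0.0314, 0.0096]
tool_rot: [-3.14, 0.0, -2.968]
force: [-2.4, -6.7, 7.3]
grip_width: 0.0136
finger_force: 32.7
```

apply_moves:
  linear:
    - [0,0,0]
    - [0,0,0]
    - [0,0,0]
    - [0,0,0]
    - [0,0,0]
  delta_rot:
    - [0,0,0]
    - [0,0,0]
    - [0,0,0]
    - [0,0,0]
    - [0,0,0]
  gripper: 1

```text
clock: 10.67
position: [0.5691, -0.0299, 0.009]
tool_rot: [3.141, -0.0, -2.967]
force: [0.3, -0.5, 0.3]
grip_width: 0.0733
finger_force: 0.0
```

apply_moves:
  linear:
    - [0,0,0]
    - [0,0,-0.25]
    - [0,0,-0.5]
    - [0,0,-0.75]
    - [0,0,-1]
  delta_rot:
    - [0,0,0]
    - [0,0,0]
    - [0,0,0]
    - [0,0,0]
    - [0,0,0]

```text
clock: 11.08
position: [0.5689, -0.03, 0.1101]
tool_rot: [3.142, -0.0, -2.967]
force: [-0.4, 0.1, 0.2]
grip_width: 0.0856
finger_force: 0.0
```

apply_moves:
  linear:
    - [0,0,-0.25]
    - [0,0,-0.5]
    - [0,0,-0.7]
    - [0,0,-0.8]
    - [0,0,-0.8]
  delta_rot:
    - [0,0,0]
    - [0,0,0]
    - [0,0,0]
    - [0,0,0]
    - [0,0,0]

```text
clock: 11.5
position: [0.5701, -0.03, 0.1909]
tool_rot: [-3.141, 0.003, -2.967]
force: [0.4, -0.2, 0.1]
grip_width: 0.0852
finger_force: 0.0
```

Run:
```python
from h import *
p,d,X,K,T=grab('wrist','w3');s=monitor.observe();print(s['position'],s['tool_rot'],T[:3,3])
Z=X[...,2];g=p.mean(-1)
def rect(mask,nm):
    n,l,st,_=cv2.connectedComponentsWithStats(mask.astype(np.uint8));k=1+st[1:,4].argmax();mask=l==k
    vv,uu=np.nonzero(mask);P=X[mask][:,:2];c,s,a=cv2.minAreaRect((P*1000).astype(np.float32));print(nm,len(P),np.round(c,1),np.round(s,1),round(a,2),'z',np.median(Z[mask]).round(4),uu.min(),uu.max(),vv.min(),vv.max())
W=(X[...,0]>.48)&(X[...,0]<.66)&(abs(X[...,1])<.21)
rect(W&(Z>.037)&(Z<.047)&(X[...,1]>.04),'hood')
rect(W&(Z>.012)&(Z<.1),'fixture')
rect(W&(Z>.072)&(Z<.085),'grip')
rect(W&(Z>.029)&(Z<.037)&(X[...,1]<.02),'bar')
rect(W&(Z>.0235)&(Z<.033)&(g>75)&(X[...,1]<.065),'plate')
cv2.imwrite('pics/w3c.png',cv2.resize(p[120:260,180:460],(800,400),interpolation=cv2.INTER_CUBIC)[...,::-1])
```

```text
[ 0.56943118 -0.02994141  0.18938073] [-3.14155987e+00  1.27120596e-03 -2.96673120e+00] [ 0.50097181 -0.0424756   0.3678975 ]
hood 9114 [541.7 125.2] [ 89.8 136.7] 10.02 z 0.0414 351 479 149 226
fixture 27687 [564.   -1.1] [ 99.7 399.1] 10.13 z 0.0209 130 479 143 226
grip 397 [568.9 -31.4] [29.2 13.4] 10.01 z 0.079 268 281 182 210
bar 635 [569.8 -31.8] [64.4 23. ] 10.47 z 0.0338 264 284 160 214
plate 2819 [558.6  20.3] [49.5 83.8] 10.13 z 0.0255 284 355 164 205
```

View pics/w3c.png

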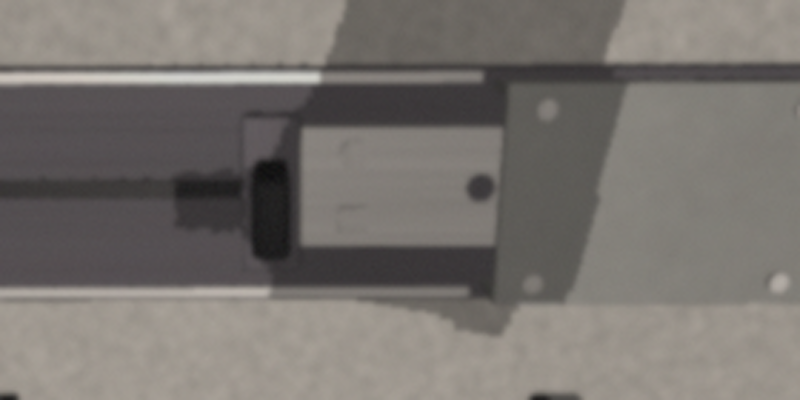

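Jaw and plate are square and in contact, jaw at (0.5693, -0.0314). The round stud is at pixel (303,172) and the square one just below it at (303,195). Now to the probe.

apply_moves:
  linear:
    - [0.07,-0.2,0]
    - [0.14,-0.4,0]
    - [0.2,-0.6,0]
    - [0.27,-0.8,0]
    - [0.335,-0.98,0]
  delta_rot:
    - [0,0,0]
    - [0,0,0]
    - [0,0,0]
    - [0,0,0]
    - [0,0,0]

```text
clock: 11.97
position: [0.5522, -0.1335, 0.1874]
tool_rot: [3.141, -0.002, -2.967]
force: [0.1, -0.4, 0.4]
grip_width: 0.0858
finger_force: 0.0
```

apply_moves:
  linear:
    - [0.07,-0.2,0]
    - [0.14,-0.4,0]
    - [0.2,-0.6,0]
    - [0.27,-0.8,0]
    - [0.335,-0.98,0]
  delta_rot:
    - [0,0,0]
    - [0,0,0]
    - [0,0,0]
    - [0,0,0]
    - [0,0,0]

```text
clock: 12.38
position: [0.5362, -0.2358, 0.1873]
tool_rot: [3.141, -0.002, -2.967]
force: [0.0, 0.1, -0.2]
grip_width: 0.0852
finger_force: 0.0
```

apply_moves:
  linear:
    - [0.08,-0.25,0]
    - [0.16,-0.5,0]
    - [0.25,-0.75,0]
    - [0.335,-0.98,0]
    - [0.335,-0.98,0]
  delta_rot:
    - [0,0,0]
    - [0,0,0]
    - [0,0,0]
    - [0,0,0]
    - [0,0,0]

```text
clock: 12.8
position: [0.5186, -0.3419, 0.1873]
tool_rot: [-3.141, -0.003, -2.972]
force: [-0.3, 0.1, -1.3]
grip_width: 0.0853
finger_force: 0.0
```

Run:
```python
from h import *
z=np.load('pics/w3.npz');print('studs',z['X'][172,303].round(4),z['X'][195,303].round(4))
p,d,X,K,T=grab('wrist','w4');s=monitor.observe();print(s['position'],s['tool_rot'])
Z=X[...,2];W=(abs(X[...,0]-.521)<.06)&(abs(X[...,1]+.337)<.06)
def rect(mask,nm):
    vv,uu=np.nonzero(mask);P=X[mask][:,:2];(c,r)=cv2.minEnclosingCircle((P*1000).astype(np.float32));print(nm,len(P),np.round(c,1),round(r,1),'mean',P.mean(0).round(4),uu.min(),uu.max(),vv.min(),vv.max())
rect(W&(Z>.123)&(Z<.14),'top');rect(W&(Z>.0515)&(Z<.065),'flange/rim');rect(W&(Z>.003)&(Z<.011),'disc')
print('ztop',np.median(Z[W&(Z>.123)&(Z<.14)]))
```

```text
studs [ 0.5463 -0.0019  0.0278] [0.573  0.0035 0.0288]
[ 0.51949378 -0.33934656  0.18719399] [ 3.14123212e+00 -2.45115724e-03 -2.97060671e+00]
top 424 [ 524.2 -340.1] 9.9 mean [ 0.5234 -0.3402] 266 288 208 230
flange/rim 949 [ 524.5 -340.1] 23.8 mean [ 0.5184 -0.3412] 255 298 178 216
disc 1759 [ 524.6 -339.9] 42.0 mean [ 0.5143 -0.3421] 243 309 157 220
ztop 0.12920116781030958
```

apply_moves:
  linear:
    - [-0.02,-0.01,0]
    - [-0.045,-0.015,0.1]
    - [-0.045,-0.015,0.3]
    - [-0.045,-0.015,0.5]
    - [-0.045,-0.015,0.67]
  delta_rot:
    - [0,0,0]
    - [0,0,0]
    - [0,0,0]
    - [0,0,0]
    - [0,0,0]

```text
clock: 13.27
position: [0.5262, -0.336, 0.1197]
tool_rot: [3.141, -0.001, -2.965]
force: [0.0, -0.2, -0.8]
grip_width: 0.0852
finger_force: 0.0
```

apply_moves:
  linear:
    - [0,0,0.2]
    - [0,0,0.4]
    - [0,0,0.55]
    - [0,0,0.7]
    - [0,0,0.7]
  delta_rot:
    - [0,0,0]
    - [0,0,0]
    - [0,0,0]
    - [0,0,0]
    - [0,0,0]

```text
clock: 13.68
position: [0.5249, -0.3354, 0.0483]
tool_rot: [3.138, -0.003, -2.965]
force: [-0.6, 0.9, -0.3]
grip_width: 0.0853
finger_force: 0.0
```

apply_moves:
  linear:
    - [0,0,0]
    - [0,0,0]
    - [0,0,0]
    - [0,0,0]
    - [0,0,0]
  delta_rot:
    - [0,0,0]
    - [0,0,0]
    - [0,0,0]
    - [0,0,0]
    - [0,0,0]

```text
clock: 14.1
position: [0.5263, -0.3378, 0.0527]
tool_rot: [-3.141, 0.001, -2.967]
force: [0.2, -0.2, 0.6]
grip_width: 0.0858
finger_force: 0.0
```

apply_moves:
  linear:
    - [0.023,-0.018,0]
    - [0.023,-0.018,0]
    - [0.023,-0.018,0]
    - [0.023,-0.018,0]
    - [0.023,-0.018,0]
  delta_rot:
    - [0,0,0]
    - [0,0,0]
    - [0,0,0]
    - [0,0,0]
    - [0,0,0]
  gripper: -1
  force: 40

```text
clock: 14.52
position: [0.524, -0.3399, 0.052]
tool_rot: [3.142, 0.0, -2.967]
force: [0.3, 0.4, -0.2]
grip_width: 0.0255
finger_force: 0.0
```

apply_moves:
  linear:
    - [0,0,0]
    - [0,0,0]
    - [0,0,0]
    - [0,0,0]
    - [0,0,0]
  delta_rot:
    - [0,0,0]
    - [0,0,0]
    - [0,0,0]
    - [0,0,0]
    - [0,0,0]

```text
clock: 14.93
position: [0.524, -0.34, 0.0521]
tool_rot: [-3.141, 0.0, -2.967]
force: [0.3, -0.4, 2.5]
grip_width: 0.0193
finger_force: 39.0
```

apply_moves:
  linear:
    - [0,0,-0.15]
    - [0,0,-0.35]
    - [0,0,-0.6]
    - [0,0,-0.85]
    - [0,0,-1]
  delta_rot:
    - [0,0,0]
    - [0,0,0]
    - [0,0,0]
    - [0,0,0]
    - [0,0,0]

```text
clock: 15.35
position: [0.5244, -0.3402, 0.1543]
tool_rot: [-3.141, 0.001, -2.967]
force: [0.3, -0.3, -0.5]
grip_width: 0.0191
finger_force: 39.1
```

apply_moves:
  linear:
    - [-0.03,0.12,0]
    - [-0.07,0.28,0]
    - [-0.11,0.45,0]
    - [-0.16,0.63,0]
    - [-0.206,0.824,0]
  delta_rot:
    - [0,0,0]
    - [0,0,0]
    - [0,0,0]
    - [0,0,0]
    - [0,0,0]

```text
clock: 15.77
position: [0.5296, -0.2537, 0.1512]
tool_rot: [3.141, -0.001, -2.967]
force: [1.3, -0.1, -1.0]
grip_width: 0.019
finger_force: 39.1
```

apply_moves:
  linear:
    - [-0.04,0.165,0]
    - [-0.08,0.33,0]
    - [-0.12,0.495,0]
    - [-0.16,0.66,0]
    - [-0.206,0.824,0]
  delta_rot:
    - [0,0,0]
    - [0,0,0]
    - [0,0,0]
    - [0,0,0]
    - [0,0,0]

```text
clock: 16.18
position: [0.5353, -0.1688, 0.1512]
tool_rot: [3.141, -0.001, -2.967]
force: [-0.4, -0.9, -1.0]
grip_width: 0.0193
finger_force: 39.1
```

apply_moves:
  linear:
    - [-0.04,0.165,0]
    - [-0.08,0.33,0]
    - [-0.12,0.495,0]
    - [-0.16,0.66,0]
    - [-0.206,0.824,0]
  delta_rot:
    - [0,0,0]
    - [0,0,0]
    - [0,0,0]
    - [0,0,0]
    - [0,0,0]

```text
clock: 16.6
position: [0.5412, -0.0842, 0.1512]
tool_rot: [3.141, -0.001, -2.966]
force: [0.8, -0.1, -2.6]
grip_width: 0.019
finger_force: 39.1
```

apply_moves:
  linear:
    - [-0.04,0.19,0]
    - [-0.09,0.38,0]
    - [-0.14,0.56,0]
    - [-0.18,0.71,0]
    - [-0.206,0.824,0]
  delta_rot:
    - [0,0,0]
    - [0,0,0]
    - [0,0,0]
    - [0,0,0]
    - [0,0,0]

```text
clock: 17.02
position: [0.5473, 0.0011, 0.1513]
tool_rot: [3.141, -0.001, -2.965]
force: [-0.6, 0.1, -1.4]
grip_width: 0.0193
finger_force: 39.1
```

apply_moves:
  linear:
    - [0,0,0]
    - [0,0,0]
    - [0,0,0]
    - [0,0,0]
    - [0,0,0]
  delta_rot:
    - [0,0,0]
    - [0,0,0]
    - [0,0,0]
    - [0,0,0]
    - [0,0,0]

```text
clock: 17.43
position: [0.5478, -0.0019, 0.152]
tool_rot: [-3.141, -0.0, -2.968]
force: [0.0, 0.3, -0.7]
grip_width: 0.0191
finger_force: 39.2
```

Run:
```python
from h import *
s=monitor.observe();print(s['position'],s['tool_rot'],s['force'])
p,d,X,K,T=grab('wrist','w5')
p2,d2,X2,_,_=grab('side','s5')
b=cv2.resize(p2[120:270,200:350],(420,420),interpolation=cv2.INTER_CUBIC)
a=cv2.resize(p[130:340,140:420],(560,420),interpolation=cv2.INTER_CUBIC)
cv2.imwrite('pics/c5.png',cv2.resize(np.hstack([a,b]),(800,343))[...,::-1])
```

```text
[ 0.54778983 -0.00187718  0.15198149] [-3.14135187e+00 -5.39361695e-05 -2.96810438e+00] [ 0.00319571  0.26889237 -0.65970537]
```

View pics/c5.png

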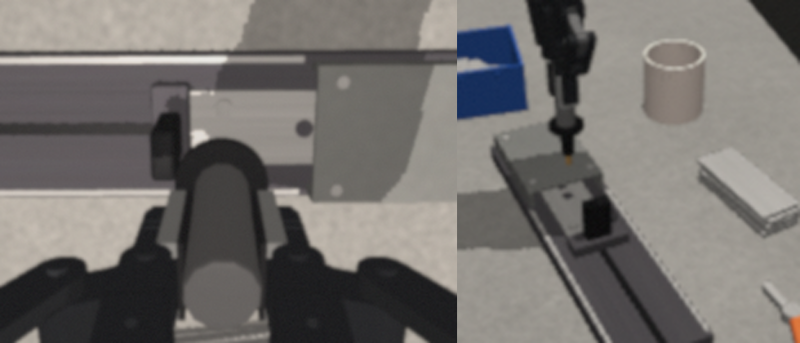

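Run:
```python
from h import *
z=np.load('pics/w5.npz');X=z['X'];p=z['p']
for u,v in((275,194),(278,194),(281,194),(278,197)):print(u,v,X[v,u].round(4))
g=cv2.cvtColor(p,cv2.COLOR_RGB2GRAY)[182:215,258:300];g=cv2.createCLAHE(6,(2,2)).apply(g)
z3=np.load('pics/w3.npz');g3=cv2.createCLAHE(6,(2,2)).apply(cv2.cvtColor(z3['p'],cv2.COLOR_RGB2GRAY)[160:210,284:334])
cv2.imwrite('pics/c6.png',np.hstack([cv2.resize(g,(400,314),interpolation=cv2.INTER_CUBIC),cv2.resize(g3,(314,314),interpolation=cv2.INTER_CUBIC)]))
# side cam: brass tip location
s=np.load('pics/s5.npz');q=s['p'].astype(int);Xs=s['X'];r=(q[...,0]-q[...,2]>35)
r[:,:220]=0;r[:,330:]=0;r[:150]=0;r[:]&=True
v,u=np.nonzero(r);m=(v<220)
if m.any():print('brass',u[m].mean(),v[m].mean(),np.nanmedian(Xs[v[m],u[m]],axis=0))
```

```text
275 194 [ 0.5463 -0.0028  0.028 ]
278 194 [5.457e-01 3.000e-04 2.810e-02]
281 194 [0.5452 0.0034 0.0278]
278 197 [0.549  0.0009 0.0278]
brass 248.33333333333334 189.5 [ 0.54731819 -0.00403187  0.11579876]
```

View pics/c6.png

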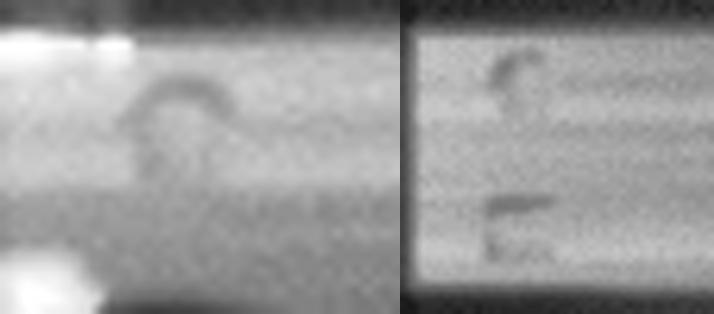

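The contrast crop puts the round stud's centre at about pixel (277,196), world (0.548, -0.000). That matches my geometry, and the square stud is at (0.5755, 0.0037). Descending onto the round stud.

apply_moves:
  linear:
    - [-0.004,0.013,0.1]
    - [-0.004,0.013,0.3]
    - [-0.004,0.013,0.5]
    - [-0.004,0.013,0.65]
    - [-0.004,0.013,0.7]
  delta_rot:
    - [0,0,0]
    - [0,0,0]
    - [0,0,0]
    - [0,0,0]
    - [0,0,0]

```text
clock: 17.95
position: [0.5467, 0.0003, 0.0794]
tool_rot: [3.141, -0.003, -2.967]
force: [-0.2, 0.3, -0.1]
grip_width: 0.019
finger_force: 39.2
```

apply_moves:
  linear:
    - [0,0,0]
    - [0,0,0.01]
    - [0,0,0.02]
    - [0,0,0.03]
    - [0,0,0.04]
  delta_rot:
    - [0,0,0]
    - [0,0,0]
    - [0,0,0]
    - [0,0,0]
    - [0,0,0]

```text
clock: 18.37
position: [0.5484, 0.0004, 0.0785]
tool_rot: [-3.142, 0.001, -2.967]
force: [0.6, 0.9, -1.0]
grip_width: 0.019
finger_force: 39.2
```

apply_moves:
  linear:
    - [0,0,0]
    - [0,0,0]
    - [0,0,0]
    - [0,0,0]
    - [0,0,0]
  delta_rot:
    - [0,0,0]
    - [0,0,0]
    - [0,0,0]
    - [0,0,0]
    - [0,0,0]

```text
clock: 18.78
position: [0.5481, 0.0004, 0.0781]
tool_rot: [3.142, 0.0, -2.967]
force: [-0.5, -0.1, -0.9]
grip_width: 0.0192
finger_force: 39.2
```

apply_moves:
  linear:
    - [0,0,0.016]
    - [0,0,0.032]
    - [0,0,0.048]
    - [0,0,0.064]
    - [0,0,0.08]
  delta_rot:
    - [0,0,0]
    - [0,0,0]
    - [0,0,0]
    - [0,0,0]
    - [0,0,0]

```text
clock: 19.2
position: [0.548, 0.0004, 0.0698]
tool_rot: [3.142, -0.0, -2.967]
force: [-0.1, -0.6, 1.1]
grip_width: 0.019
finger_force: 39.2
```

apply_moves:
  linear:
    - [0,0,0.004]
    - [0,0,0.008]
    - [0,0,0.012]
    - [0,0,0.016]
    - [0,0,0.02]
  delta_rot:
    - [0,0,0]
    - [0,0,0]
    - [0,0,0]
    - [0,0,0]
    - [0,0,0]

```text
clock: 19.62
position: [0.5481, 0.0004, 0.0681]
tool_rot: [3.142, 0.0, -2.967]
force: [-1.1, 1.1, 2.0]
grip_width: 0.0192
finger_force: 39.2
```

apply_moves:
  linear:
    - [0,0,0]
    - [0,0,0]
    - [0,0,0]
    - [0,0,0]
    - [0,0,0]
  delta_rot:
    - [0,0,0]
    - [0,0,0]
    - [0,0,0]
    - [0,0,0]
    - [0,0,0]

```text
clock: 20.03
position: [0.5481, 0.0003, 0.068]
tool_rot: [-3.142, 0.0, -2.967]
force: [0.1, 0.3, 3.0]
grip_width: 0.0188
finger_force: 39.2
```

Round stud touched at about 3.3 N. Lifting off and moving to the square stud.

apply_moves:
  linear:
    - [0,0,-0.1]
    - [0,0,-0.2]
    - [-0.1,-0.005,-0.2]
    - [-0.2,-0.008,-0.2]
    - [-0.28,-0.01,-0.2]
  delta_rot:
    - [0,0,0]
    - [0,0,0]
    - [0,0,0]
    - [0,0,0]
    - [0,0,0]

```text
clock: 20.45
position: [0.5768, 0.0044, 0.0892]
tool_rot: [-3.142, 0.001, -2.967]
force: [-0.5, 0.3, -1.7]
grip_width: 0.0191
finger_force: 39.1
```

apply_moves:
  linear:
    - [0,0,0]
    - [0,0,0.02]
    - [0,0,0.05]
    - [0,0,0.08]
    - [0,0,0.1]
  delta_rot:
    - [0,0,0]
    - [0,0,0]
    - [0,0,0]
    - [0,0,0]
    - [0,0,0]

```text
clock: 20.87
position: [0.5752, 0.0041, 0.0775]
tool_rot: [3.142, -0.001, -2.967]
force: [0.9, -0.1, -0.4]
grip_width: 0.019
finger_force: 39.1
```

apply_moves:
  linear:
    - [0,0,0]
    - [0,0,0]
    - [0,0,0]
    - [0,0,0]
    - [0,0,0]
  delta_rot:
    - [0,0,0]
    - [0,0,0]
    - [0,0,0]
    - [0,0,0]
    - [0,0,0]

```text
clock: 21.28
position: [0.5758, 0.0042, 0.0781]
tool_rot: [-3.142, 0.0, -2.967]
force: [-0.3, 0.8, -0.2]
grip_width: 0.019
finger_force: 39.1
```

apply_moves:
  linear:
    - [0,0,0.016]
    - [0,0,0.032]
    - [0,0,0.048]
    - [0,0,0.064]
    - [0,0,0.08]
  delta_rot:
    - [0,0,0]
    - [0,0,0]
    - [0,0,0]
    - [0,0,0]
    - [0,0,0]

```text
clock: 21.7
position: [0.5758, 0.0042, 0.0698]
tool_rot: [-3.142, -0.0, -2.967]
force: [0.6, -0.5, 1.6]
grip_width: 0.0193
finger_force: 39.1
```

apply_moves:
  linear:
    - [0,0,0.004]
    - [0,0,0.008]
    - [0,0,0.012]
    - [0,0,0.016]
    - [0,0,0.02]
  delta_rot:
    - [0,0,0]
    - [0,0,0]
    - [0,0,0]
    - [0,0,0]
    - [0,0,0]

```text
clock: 22.12
position: [0.5758, 0.0043, 0.0681]
tool_rot: [3.142, 0.0, -2.967]
force: [-0.4, 0.2, 2.5]
grip_width: 0.0186
finger_force: 39.2
```

apply_moves:
  linear:
    - [0,0,0]
    - [0,0,0]
    - [0,0,0]
    - [0,0,0]
    - [0,0,0]
  delta_rot:
    - [0,0,0]
    - [0,0,0]
    - [0,0,0]
    - [0,0,0]
    - [0,0,0]

```text
clock: 22.53
position: [0.5758, 0.0042, 0.068]
tool_rot: [-3.142, 0.0, -2.967]
force: [-1.3, -0.0, 2.1]
grip_width: 0.0189
finger_force: 39.2
```

Square stud touched too. Returning the probe to above the stand.

apply_moves:
  linear:
    - [0,0,-0.15]
    - [0,0,-0.35]
    - [0,0,-0.55]
    - [0,0,-0.75]
    - [0,0,-0.84]
  delta_rot:
    - [0,0,0]
    - [0,0,0]
    - [0,0,0]
    - [0,0,0]
    - [0,0,0]

```text
clock: 22.95
position: [0.5765, 0.0042, 0.1541]
tool_rot: [-3.141, 0.002, -2.967]
force: [0.3, 0.4, -0.6]
grip_width: 0.0185
finger_force: 39.1
```

apply_moves:
  linear:
    - [0.04,-0.12,0]
    - [0.09,-0.28,0]
    - [0.15,-0.45,0]
    - [0.21,-0.63,0]
    - [0.277,-0.825,0]
  delta_rot:
    - [0,0,0]
    - [0,0,0]
    - [0,0,0]
    - [0,0,0]
    - [0,0,0]

```text
clock: 23.37
position: [0.562, -0.083, 0.1509]
tool_rot: [3.141, -0.001, -2.967]
force: [-0.1, -0.2, -1.2]
grip_width: 0.0189
finger_force: 39.1
```

apply_moves:
  linear:
    - [0.055,-0.165,0]
    - [0.11,-0.33,0]
    - [0.166,-0.495,0]
    - [0.22,-0.66,0]
    - [0.277,-0.825,0]
  delta_rot:
    - [0,0,0]
    - [0,0,0]
    - [0,0,0]
    - [0,0,0]
    - [0,0,0]

```text
clock: 23.78
position: [0.5489, -0.1693, 0.1508]
tool_rot: [3.141, -0.001, -2.967]
force: [-0.4, 0.2, -0.5]
grip_width: 0.0196
finger_force: 39.1
```

apply_moves:
  linear:
    - [0.055,-0.165,0]
    - [0.11,-0.33,0]
    - [0.166,-0.495,0]
    - [0.22,-0.66,0]
    - [0.277,-0.825,0]
  delta_rot:
    - [0,0,0]
    - [0,0,0]
    - [0,0,0]
    - [0,0,0]
    - [0,0,0]

```text
clock: 24.2
position: [0.5359, -0.2552, 0.1508]
tool_rot: [3.141, -0.001, -2.967]
force: [0.5, 1.0, -0.5]
grip_width: 0.019
finger_force: 39.1
```

apply_moves:
  linear:
    - [0.06,-0.19,0]
    - [0.13,-0.38,0]
    - [0.19,-0.56,0]
    - [0.24,-0.71,0]
    - [0.277,-0.825,0]
  delta_rot:
    - [0,0,0]
    - [0,0,0]
    - [0,0,0]
    - [0,0,0]
    - [0,0,0]

```text
clock: 24.62
position: [0.5226, -0.3419, 0.1508]
tool_rot: [3.141, -0.002, -2.968]
force: [0.2, 0.7, -0.2]
grip_width: 0.0186
finger_force: 39.1
```

apply_moves:
  linear:
    - [0,0,0]
    - [0,0,0]
    - [0,0,0]
    - [0,0,0]
    - [0,0,0]
  delta_rot:
    - [0,0,0]
    - [0,0,0]
    - [0,0,0]
    - [0,0,0]
    - [0,0,0]

```text
clock: 25.03
position: [0.5244, -0.3391, 0.1519]
tool_rot: [3.141, 0.0, -2.966]
force: [0.1, -0.2, -0.6]
grip_width: 0.019
finger_force: 39.2
```

apply_moves:
  linear:
    - [0.005,-0.008,0]
    - [0.005,-0.008,0.1]
    - [0.005,-0.008,0.2]
    - [0.005,-0.008,0.32]
    - [0.005,-0.008,0.42]
  delta_rot:
    - [0,0,0]
    - [0,0,0]
    - [0,0,0]
    - [0,0,0]
    - [0,0,0]

```text
clock: 25.45
position: [0.5233, -0.3405, 0.1081]
tool_rot: [3.141, -0.001, -2.967]
force: [-0.2, 0.6, -1.0]
grip_width: 0.0193
finger_force: 39.2
```

apply_moves:
  linear:
    - [0,0,0]
    - [0,0,0.04]
    - [0,0,0.1]
    - [0,0,0.17]
    - [0,0,0.24]
  delta_rot:
    - [0,0,0]
    - [0,0,0]
    - [0,0,0]
    - [0,0,0]
    - [0,0,0]

```text
clock: 25.87
position: [0.5238, -0.3409, 0.0855]
tool_rot: [-3.141, 0.0, -2.967]
force: [-0.0, 0.3, -0.3]
grip_width: 0.0187
finger_force: 39.2
```

apply_moves:
  linear:
    - [0,0,0.06]
    - [0,0,0.12]
    - [0,0,0.18]
    - [0,0,0.24]
    - [0,0,0.28]
  delta_rot:
    - [0,0,0]
    - [0,0,0]
    - [0,0,0]
    - [0,0,0]
    - [0,0,0]

```text
clock: 26.28
position: [0.5235, -0.3408, 0.0572]
tool_rot: [3.141, -0.0, -2.967]
force: [-0.3, 0.0, -0.2]
grip_width: 0.0192
finger_force: 39.2
```

apply_moves:
  linear:
    - [0,0,0.01]
    - [0,0,0.02]
    - [0,0,0.03]
    - [0,0,0.04]
    - [0,0,0.05]
  delta_rot:
    - [0,0,0]
    - [0,0,0]
    - [0,0,0]
    - [0,0,0]
    - [0,0,0]

```text
clock: 26.7
position: [0.5238, -0.341, 0.0532]
tool_rot: [-3.141, 0.0, -2.967]
force: [-0.9, 0.0, -0.6]
grip_width: 0.0191
finger_force: 39.2
```

apply_moves:
  linear:
    - [0,0,0]
    - [0,0,0]
    - [0,0,0]
    - [0,0,0]
    - [0,0,0]
  delta_rot:
    - [0,0,0]
    - [0,0,0]
    - [0,0,0]
    - [0,0,0]
    - [0,0,0]

```text
clock: 27.12
position: [0.5237, -0.3409, 0.0531]
tool_rot: [-3.141, 0.0, -2.967]
force: [0.0, 0.0, -0.8]
grip_width: 0.0187
finger_force: 39.2
```

apply_moves:
  linear:
    - [0,0.01,0.004]
    - [0,0.01,0.008]
    - [0,0.01,0.012]
    - [0,0.01,0.012]
    - [0,0.01,0.012]
  delta_rot:
    - [0,0,0]
    - [0,0,0]
    - [0,0,0]
    - [0,0,0]
    - [0,0,0]

```text
clock: 27.53
position: [0.5236, -0.3398, 0.0521]
tool_rot: [3.142, 0.0, -2.967]
force: [-2.1, 2.5, 5.7]
grip_width: 0.0192
finger_force: 39.8
```

apply_moves:
  linear:
    - [0,0,0]
    - [0,0,0]
    - [0,0,0]
    - [0,0,0]
    - [0,0,0]
  delta_rot:
    - [0,0,0]
    - [0,0,0]
    - [0,0,0]
    - [0,0,0]
    - [0,0,0]
  gripper: 1

```text
clock: 27.95
position: [0.5235, -0.3399, 0.0518]
tool_rot: [-3.142, -0.0, -2.967]
force: [-0.6, -0.4, -0.6]
grip_width: 0.078
finger_force: 0.0
```

apply_moves:
  linear:
    - [0,0,0]
    - [0,0,-0.1]
    - [0,0,-0.3]
    - [0,0,-0.5]
    - [0,0,-0.7]
  delta_rot:
    - [0,0,0]
    - [0,0,0]
    - [0,0,0]
    - [0,0,0]
    - [0,0,0]

```text
clock: 28.37
position: [0.5234, -0.3399, 0.1233]
tool_rot: [-3.141, -0.0, -2.967]
force: [0.5, -0.7, 1.2]
grip_width: 0.0853
finger_force: 0.0
```

apply_moves:
  linear:
    - [0,0,-0.2]
    - [0,0,-0.4]
    - [0,0,-0.6]
    - [0,0,-0.7]
    - [0,0,-0.7]
  delta_rot:
    - [0,0,0]
    - [0,0,0]
    - [0,0,0]
    - [0,0,0]
    - [0,0,0]

```text
clock: 28.78
position: [0.5244, -0.3405, 0.1945]
tool_rot: [-3.139, 0.003, -2.967]
force: [-0.2, 0.2, 0.2]
grip_width: 0.0854
finger_force: 0.0
```

Run:
```python
from h import *
s=monitor.observe();print(s['clock'],s['position'],s['force'])
p,d,X,K,T=grab('wrist');Z=X[...,2];W=(abs(X[...,0]-.524)<.06)&(abs(X[...,1]+.34)<.06)
def rect(mask,nm):
    P=X[mask][:,:2];(c,r)=cv2.minEnclosingCircle((P*1000).astype(np.float32));print(nm,len(P),np.round(c,1),round(r,1))
rect(W&(Z>.123)&(Z<.14),'top');rect(W&(Z>.0515)&(Z<.065),'rim');print(np.median(Z[W&(Z>.123)&(Z<.14)]))
p,d,X,K,T=grab('top','t9');Z=X[...,2];W=(X[...,0]>.52)&(X[...,0]<.62)&(abs(X[...,1]+.03)<.05)&(Z>.065)&(Z<.09)
print('jaw grip',cv2.minAreaRect((X[W][:,:2]*1000).astype(np.float32)))
```

```text
28.7833 [ 0.52435649 -0.34053335  0.19446604] [-0.1545504   0.23402981  0.20186418]
top 409 [ 523.8 -340. ] 9.9
rim 907 [ 524.3 -339.9] 23.9
0.12917836070967728
jaw grip ((566.1213989257812, -30.544145584106445), (29.394306182861328, 13.576788902282715), 9.632146835327148)
```

```bash
python3 -c "
from workcell import workorder
print(workorder.job_done())"
```

```text
the job is handed in; nothing more can be done
None
```

The job is handed in at about 29 s: by the force readings the plate is nipped against the stop with the spring about 6 mm in (roughly half travel), the round stud then the square stud were each touched at about 3 N, and the probe is back upright in its stand.

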